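# File the divider between the wide and the narrow weld coupons

## Task

Lift the divider plate out of its slotted block and slide it down into the leaning coupon rack between the two wide and the two narrow coupons, parting them with its bevelled foot, until it stands fully home on the rack's floor. All four coupons must stay in the rack, in order and fully home; do not disturb the things lying around.

Things in the scene. Friction and masses are not known exactly. Their poses are not given: they have to be found in the camera images.
- cradle: leaning trough of the fixed grey coupon rack, on four short legs. Origin on its floor at the foot of the backrest, mid-width; x = along the floor away from the backrest and the robot, rising 26 deg; y = across; z = up the backrest, which leans 26 deg from vertical towards the robot. Inside: backrest 60 mm high, floor 56 mm long, 78 mm wide; side cheeks 24 mm, front plate 56 mm high
- rack: foot plate of the rack, 125 x 100 mm; origin under it; the cradle's origin is 70 mm above and 10 mm nearer the robot. In the rack, along the cradle's x, stand wide_rear, wide_front, narrow_rear, narrow_front, face to face, held by their weight only, lightly oiled; beyond them 16 mm are free up to the front plate, so the narrow pair can be pushed up the slope. Pushing the divider in takes 5 to 20 N; its centre plane ends 5 mm beyond the plane where the pairs touched
- wide_rear: steel coupon against the backrest, 70 x 90 mm, 10 mm thick, 400 g; top edge double-bevelled (last 8.5 mm taper to a 1.5 mm land at mid-thickness, so neighbours form a V groove 8.5 mm deep). Origin: middle of the bottom edge, mid-thickness; x = across the thickness, away from the backrest; y = along the width; z = up its height, leaning like the rack
- wide_front: second steel coupon, in front of wide_rear, 70 x 90 mm, 10 mm thick, 400 g; top edge double-bevelled (last 8.5 mm taper to a 1.5 mm land at mid-thickness, so neighbours form a V groove 8.5 mm deep). Origin: middle of the bottom edge, mid-thickness; x = across the thickness, away from the backrest; y = along the width; z = up its height, leaning like the rack
- narrow_rear: third steel coupon, in front of wide_front, 44 x 90 mm, 10 mm thick, 250 g; top edge double-bevelled (last 8.5 mm taper to a 1.5 mm land at mid-thickness, so neighbours form a V groove 8.5 mm deep). Origin: middle of the bottom edge, mid-thickness; x = across the thickness, away from the backrest; y = along the width; z = up its height, leaning like the rack
- narrow_front: fourth steel coupon, the last before the free part of the floor, 44 x 90 mm, 10 mm thick, 250 g; top edge double-bevelled (last 8.5 mm taper to a 1.5 mm land at mid-thickness, so neighbours form a V groove 8.5 mm deep). Origin: middle of the bottom edge, mid-thickness; x = across the thickness, away from the backrest; y = along the width; z = up its height, leaning like the rack
- divider: the divider: loose steel plate 60 mm wide, 120 mm high, 10 mm thick, about 400 g, upright in the stand's slot. Bottom edge double-bevelled (over 8.5 mm to a 1.5 mm land). Origin: middle of the bottom edge, mid-thickness; x = across the thickness, y = along the width, z = towards its top edge. Either face may look forward. When home it stands 30 mm above the coupons, where it can be held by its faces
- stand: fixed dark steel block 57 x 90 x 42 mm with a slot 13 mm wide (across its x), along its y, open at both ends and on top, slot floor 8 mm above the table; the divider waits in it and may lean by up to 5 deg. Origin: centre of the underside
- tape_measure: tape measure 70 x 82 x 39 mm, bystander; origin under its centre
- offcut: flat steel offcut 40 x 85 x 5 mm lying on the table, bystander; origin under its centre
- bush: lying steel bush, 38 mm diameter, 58 mm long, bystander; origin under its centre
- square: arrow-shaped magnetic welding square 85 x 85 x 17 mm, bystander; origin under its centre
- marker: paint marker 17 x 122 mm lying on the table, bystander; origin under its centre
Things that resemble listed ones, but are neither listed nor needed, are in the scene too. What is shaped like the divider but brown is not meant.

How it is judged (in metres and radians):
On the way, in this order (a step that is already met when the one before it is completed fails the run):
1. the divider is lifted clear out of its block (height (world z) of divider above 0.06 m), for 0.1 s.
2. the divider's foot is between the wide and the narrow coupons, below their tops (x of divider in the frame of wide_front between 0.007 and 0.016 m and x of divider in the frame of narrow_rear between -0.018 and -0.007 m and z of divider in the frame of cradle below 0.06 m), for 0.05 s.
At the end, for the whole second after the job is handed in: The divider stands between wide_front and narrow_rear, its foot within 6 mm of the rack's floor, parallel to the backrest within 0.10 rad and at rest; all four coupons stand within 6 mm of the floor and 0.12 rad of the backrest's lean, in their order (x of divider in the frame of wide_front between 0.007 and 0.016 m and x of divider in the frame of narrow_rear between -0.018 and -0.007 m and z of divider in the frame of cradle between -0.004 and 0.006 m and angle between the z axis of divider and the z axis of cradle, either way round below 0.1 rad and linear speed of divider below 0.02 m/s and z of each of wide_rear, wide_front, narrow_rear, narrow_front in the frame of cradle below 0.006 m and angle between the z axis of each of wide_rear, wide_front, narrow_rear, narrow_front and the z axis of cradle, either way round below 0.12 rad); the robot touches nothing.
It fails at once if a coupon is lifted more than 30 mm off the rack's floor, or falls more than 20 mm below it (z of any of wide_rear, wide_front, narrow_rear, narrow_front in the frame of cradle above 0.03 m or z of any of wide_rear, wide_front, narrow_rear, narrow_front in the frame of cradle below -0.02 m).
It fails at once if a bystander is moved more than 30 mm (distance of any of tape_measure, offcut, bush, square, marker from where it was at the start of the episode above 0.03 m).
It also fails if it takes over 45 s, if anything falls off the work surface, if the arm or the gripper's body presses on something with over 40 N, if the wrist force passes 120 N, or if a joint passes its speed limit or range.

## Robot

A 6-joint arm with a two-finger parallel gripper is mounted at the origin on a cart in front of the work surface, level with it; the furniture and walls round the work are solid. World frame = base frame: x ahead of the robot, y to its left, z up, the work surface at z = 0. Lengths are in mm, angles in rad, forces in N, time in s.
With the tool pointing down it reaches from about 275 to 750 mm from the base axis. Payload 10.2 kg.
Tool frame: the origin (TCP) lies at the very end of the fingers, on their centre line; the grasp point (between the pads) lies 19 mm behind it; z points along the fingers, y is the line along which they close (so a half turn about z gives the same grasp; the last joint's range is limited). The gripper opens to 85 mm and grips with 20 to 120 N. Pads are 22 mm wide; open, the fingers measure 114 mm over their backs; the gripper's body (76 mm by 85 mm) begins 54 mm behind the grasp point. The pads swing forward as they close: fully open they stand 13 mm farther back than shut.
Start: joints at [-1.526, 0.313, 1.498, -0, 1.331, -0.223], TCP at [138.907, -506.296, 231.294] pointing down, gripper open.
Joint ranges: [-2.94, 2.94], [-0.97, 2.17], [0.19, 2.56], [-1.23, 4.37], [0.02, 3.11], [-2.88, 2.88]. Speed limits (rad/s): [2.39, 2.39, 3.01, 3.14, 3.14, 3.14].

## Interface

Orientations are given as a unit quaternion [w, x, y, z].
In Python, from rig import ctrl gives the robot as it stands.
- The arm moves only by the shell command python3 -m inch 'ROWS' [OPENING] [FORCE]. ROWS is text: rows parted by semicolons, each of 6 numbers parted by spaces: the shift along the tool's x, y, z in mm, then the turn, a rotation vector about the tool's x, y, z in units of 6 degrees (1.0 is 6 degrees). A call has exactly 10 rows; each row shifts and turns the commanded pose from where the row before left it, along the tool's axes as they then stand; what a row does not reach is not made up. A row lasts 1/12 s, in which the tool goes at most 41.7 mm and 7.16 degrees, less where a joint would pass 70% of its speed; a pose out of reach is approached as far as the arm can. A call with a gripper value outside its range is refused whole. OPENING is the opening, from 0 (shut) to 1 (fully open), set as the call begins (- or left out, the last holds). The fingers move at their own pace and stop on an object; FORCE is the grip in N (left out, the last holds). Time passes only in rows, so rows that do not move let the fingers close, or fill a call up. It gives the time, the measured TCP pose, the force, the opening and the grip force at its end, in the units of the state.
- ctrl.sense(): the state, without advancing time (a new reading comes with each control period).
- ctrl.capture(name): name is "side" or "top" or "wrist"; returns a dict with "image" (384x512x3 uint8, red, green, blue), "intrinsics" (3x3 intrinsics, pixels), "D" ([k1, k2, p1, p2, k3] as OpenCV has them; the pictures are not rectified), "rvec" (rotation vector, rad) and "tvec" (3), from world to camera coordinates, as OpenCV has them. Camera axes: x right, y down, z forward; pixel columns grow to the right and rows downward; lengths in mm; the calibration is good to about 2 mm. A picture is of the moment at which its call begins. There is no depth.
- ctrl.finish_job(): hands the job in; it is judged then, once.
The state is a dict: "time_s": time; "joints": joint angles; "dq": joint speeds; "tau": joint torques, N m; "eef_pos": TCP position; "ee_rot": TCP orientation; "force": force on the tool from outside, world axes, zero at the start; "wrist_torque": the same for the moment, N m; "grip_width": opening from 0.0 (shut) to 1.0 (fully open); "grip_force": force on a finger pad.
Only numpy, scipy, OpenCV 4.12 (cv2) and the standard library are available. Lean on these libraries where they do the work, as an engineer would, in place of code of your own. Each camera call takes 0.05 s, during which the arm holds its last target. There are 200 camera calls.

## Working session

There is one attempt and no reset: what is moved stays moved. The work goes in short steps, Python scripts to look and compute and a shell command to move; the robot and the scene stay as the last step left them, time stands still between calls to the robot, and variables do not carry over. Pictures are saved under pics/ and viewed, at most 10 in all, crops included, and the job is handed in when it is done.

```bash
ls; mkdir -p pics; python3 - <<'E'
from rig import ctrl
import cv2,pickle
s=ctrl.sense();print(s)
d={n:ctrl.capture(n) for n in("side","top","wrist")}
pickle.dump(d,open('cap0.pkl','wb'))
for n in d: cv2.imwrite(f'pics/{n}0.png',d[n]["image"][:,:,::-1]); print(n,d[n]["intrinsics"],d[n]["D"],d[n]["rvec"],d[n]["tvec"])
E
```

```text
pics
{'time_s': 0.0, 'joints': array([-1.52640623e+00,  3.13428200e-01,  1.49845948e+00, -2.00714585e-05,
        1.33102161e+00, -2.23401323e-01]), 'dq': array([ 0.00124121, -0.00018546, -0.00066791,  0.00244283,  0.00010381,
        0.00072515]), 'tau': array([ 1.11301777e-04, -4.12265611e+01, -2.59745336e+01, -1.13478766e-04,
        4.17083240e-03,  5.20902873e-06]), 'eef_pos': array([ 138.88644142, -506.01328512,  230.73780895]), 'ee_rot': array([-6.56556266e-04,  9.91048820e-01,  1.33498328e-01,  4.91366777e-05]), 'force': array([ 0.55648073, -0.26009664, -0.35986962]), 'wrist_torque': array([-0.04072448,  0.00589094,  0.00171168]), 'grip_force': 0.0, 'grip_width': 1.0009229093841512}
side [[490.92332617   0.         254.08550901]
 [  0.         490.92332617 191.24383137]
 [  0.           0.           1.        ]] [-0.06503274  0.          0.          0.          0.        ] [ 2.08825981 -0.483663    0.23593382] [-515.18578472  205.52446774 1601.26453764]
top [[382.5863556    0.         259.11969393]
 [  0.         382.5863556  190.64719454]
 [  0.           0.           1.        ]] [-0.09565706  0.          0.          0.          0.        ] [ 2.14705952 -2.15620687  0.08387583] [  35.74372614  578.03432754 1242.03177231]
wrist [[272.0044603    0.         255.25648018]
 [  0.         272.0044603  194.78951637]
 [  0.           0.           1.        ]] [-0.05767816  0.          0.          0.          0.        ] [-2.31045911  1.7606741   0.25518919] [-524.73466134  -36.87473687  379.56012783]
```

```bash
python3 - <<'E'
import cv2
a=cv2.imread('pics/top0.png');b=cv2.imread('pics/side0.png')
cv2.imwrite('pics/t.png',cv2.resize(a,(800,600),interpolation=cv2.INTER_CUBIC));cv2.imwrite('pics/s.png',cv2.resize(b,(800,600),interpolation=cv2.INTER_CUBIC))
E
```

```text
(no output)
```

View pics/t.png

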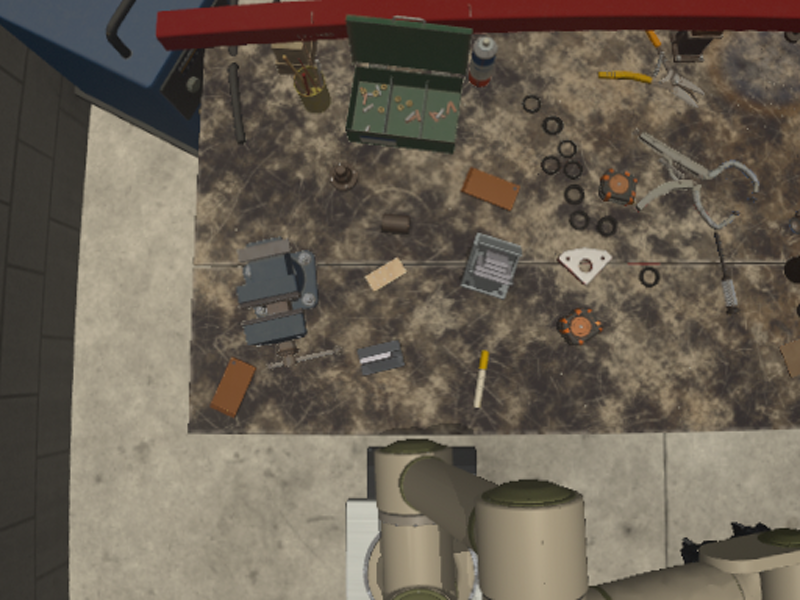

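View pics/s.png

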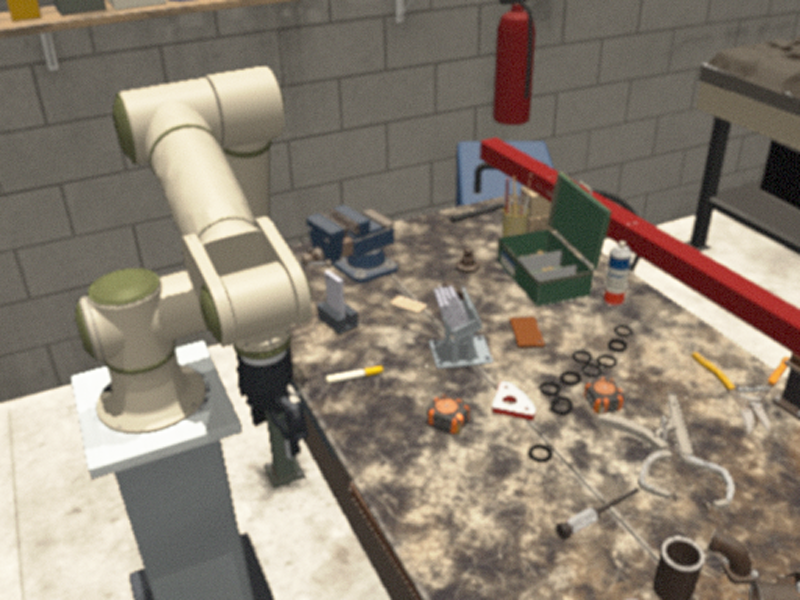

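The top view (800x600 scale) shows the rack at (493,265), the dark slotted block with the bright upright plate at (380,357), the marker at (481,380), the offcut at (386,274), the bush at (396,223), and the square at (585,264). Candidates for the divider are the bright plate at (380,357) and brown plates at (491,188) and (233,387). The steel plate standing in the block fits, and the brown ones lie flat. I'll confirm this in a crop.

```bash
cat > h.py <<'E'
import numpy as np,cv2,pickle
from scipy.spatial.transform import Rotation as R
def ray(c,uv):
    n=cv2.undistortPoints(np.array([[uv]],float),c["intrinsics"],np.array(c["D"],float)).ravel()
    M=cv2.Rodrigues(np.array(c["rvec"],float))[0];o=-M.T@np.array(c["tvec"],float).ravel()
    d=M.T@np.array([n[0],n[1],1]);return o,d/np.linalg.norm(d)
def plane(c,uv,z):
    o,d=ray(c,uv);return o+d*(z-o[2])/d[2]
def tri(c1,u1,c2,u2):
    o1,d1=ray(c1,u1);o2,d2=ray(c2,u2)
    s=np.linalg.lstsq(np.c_[d1,-d2],o2-o1,rcond=None)[0]
    p,q=o1+s[0]*d1,o2+s[1]*d2;return (p+q)/2,np.linalg.norm(p-q)
def proj(c,P):
    return cv2.projectPoints(np.array(P,float).reshape(-1,3),np.array(c["rvec"],float),np.array(c["tvec"],float),c["intrinsics"],np.array(c["D"],float))[0].reshape(-1,2)
E
python3 - <<'E'
from h import *
d=pickle.load(open('cap0.pkl','rb'));t=d['top'];k=.64
for n,uv,z in[("stand",(380,357),42),("divtop",(380,357),125),("rack",(493,265),100),("marker",(481,380),8),("offcut",(386,274),5)]:print(n,plane(t,np.array(uv)*k,z).round())
a=t['image'][:,:,::-1];b=d['side']['image'][:,:,::-1]
cr=lambda im,x0,y0,w,h:cv2.resize(im[y0:y0+h,x0:x0+w],(400,300),interpolation=cv2.INTER_CUBIC)
m=np.vstack([np.hstack([cr(a,215,205,60,45),cr(a,285,145,60,45)]),np.hstack([cr(b,190,165,60,45),cr(b,265,175,72,64)])])
cv2.imwrite('pics/c1.png',m)
E
```

```text
stand [453.  85.  42.]
divtop [452.  80. 125.]
rack [ 637. -147.  100.]
marker [ 403. -128.    8.]
offcut [634.  75.   5.]
```

View pics/c1.png

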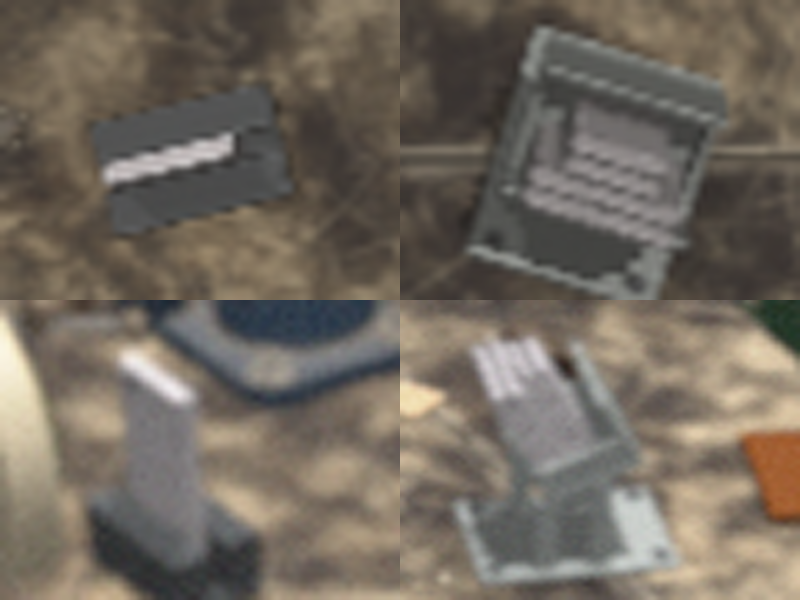

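The crop confirms it: a bright steel plate stands upright in the dark slotted block (top view ≈ image px (240,229)). The rack holds two wide and two narrow coupons (≈ (315,170)). Next I'll plan the first move.

```bash
cat >> h.py <<'E'
def qR(q): return R.from_quat(np.r_[q[1:],q[0]])
def camrel(c,s):
    M=cv2.Rodrigues(np.array(c["rvec"],float))[0];o=-M.T@np.array(c["tvec"],float).ravel()
    T=qR(s["ee_rot"]).as_matrix();return T.T@(o-s["eef_pos"]),T.T@M.T
def delta(s,P,Rt=None):
    T=qR(s["ee_rot"]);print("shift tool",T.inv().apply(np.array(P)-s["eef_pos"]).round(1))
    if Rt is not None: print("turn units",(np.degrees((T.inv()*Rt).as_rotvec())/6).round(2))
def toolR(y,z):
    z=np.array(z,float);z/=np.linalg.norm(z);y=np.array(y,float);y-=z*(y@z);y/=np.linalg.norm(y)
    return R.from_matrix(np.c_[np.cross(y,z),y,z])
E
python3 - <<'E'
from h import *
from rig import ctrl
d=pickle.load(open('cap0.pkl','rb'));t=d['top'];w=d['wrist'];s=ctrl.sense()
o,M=camrel(w,s);print(o.round(1),M.round(3))
T=[plane(t,(215+u*.15,205+v*.15),125) for u,v in((105,172),(235,142))];print(T)
S=[plane(t,(215+u*.15,205+v*.15),42) for u,v in((95,122),(270,85),(292,190),(117,234))];print(np.round(S))
K=[plane(t,(285+u*.15,145+v*.15),5) for u,v in((75,248),(255,298))];print(np.round(K))
delta(s,[450,82,240],toolR([np.cos(.23),np.sin(.23),0],[0,0,-1]))
E
```

```text
[  71.7    0.5 -142.7] [[ 0.    -0.959 -0.282]
 [ 1.     0.001 -0.001]
 [ 0.001 -0.282  0.959]]
[array([444.95013328, 117.69765038, 125.        ]), array([458.55981733,  57.91711226, 125.        ])]
[[470. 131.  42.]
 [488.  45.  42.]
 [436.  34.  42.]
 [415. 120.  42.]]
[[ 609.  -92.    5.]
 [ 583. -184.    5.]]
shift tool [ 455.6 -484.8   -8.6]
turn units [-1.000e-02 -1.000e-02 -1.464e+01]
```

```bash
A='25.3 -26.9 -0.5 0 0 0'; python3 -m inch '25.3 -26.9 -0.5 0 0 0;25.3 -26.9 -0.5 0 0 0;25.3 -26.9 -0.5 0 0 0;25.3 -26.9 -0.5 0 0 0;25.3 -26.9 -0.5 0 0 0;25.3 -26.9 -0.5 0 0 0;25.3 -26.9 -0.5 0 0 0;25.3 -26.9 -0.5 0 0 0;25.3 -26.9 -0.5 0 0 0;25.3 -26.9 -0.5 0 0 0'
python3 -m inch '25.3 -26.9 -0.5 0 0 0;25.3 -26.9 -0.5 0 0 0;25.3 -26.9 -0.5 0 0 0;25.3 -26.9 -0.5 0 0 0;25.3 -26.9 -0.5 0 0 0;25.3 -26.9 -0.5 0 0 0;25.3 -26.9 -0.5 0 0 0;25.3 -26.9 -0.5 0 0 0;0 0 0 0 0 -1.1;0 0 0 0 0 -1.1'
python3 -m inch '0 0 0 0 0 -1.1;0 0 0 0 0 -1.1;0 0 0 0 0 -1.1;0 0 0 0 0 -1.1;0 0 0 0 0 -1.1;0 0 0 0 0 -1.1;0 0 0 0 0 -1.1;0 0 0 0 0 -1.1;0 0 0 0 0 -1.1;0 0 0 0 0 -1.1'
python3 -m inch '0 0 0 0 0 -1.1;0 0 0 0 0 -0.3;0 0 0 0 0 0;0 0 0 0 0 0;0 0 0 0 0 0;0 0 0 0 0 0;0 0 0 0 0 0;0 0 0 0 0 0;0 0 0 0 0 0;0 0 0 0 0 0'
python3 - <<'E'
from h import *
from rig import ctrl
s=ctrl.sense();print(s['time_s'],s['eef_pos'],s['joints'],s['force'])
delta(s,[450,82,240],toolR([np.cos(.23),np.sin(.23),0],[0,0,-1]))
d={n:ctrl.capture(n) for n in("side","top","wrist")}
pickle.dump((d,s),open('cap1.pkl','wb'))
a=d['wrist']['image'][:,:,::-1];cv2.imwrite('pics/w1.png',cv2.resize(a,(800,600),interpolation=cv2.INTER_CUBIC))
E
```

```text
time_s: 0.98
eef_pos: [312.0, -178.2, 236.3]
ee_rot: [0.0, 0.991, 0.133, 0.0]
force: [1.0, -1.7, -0.2]
grip_width: 1.002
grip_force: 0.0
time_s: 1.82
eef_pos: [450.1, 82.9, 239.8]
ee_rot: [-0.0, 0.968, 0.251, -0.0]
force: [-0.0, -0.4, -0.8]
grip_width: 1.002
grip_force: 0.0
time_s: 2.65
eef_pos: [449.8, 81.2, 240.1]
ee_rot: [-0.0, 0.676, 0.737, -0.0]
force: [0.2, -0.3, 0.4]
grip_width: 1.002
grip_force: 0.0
time_s: 3.48
eef_pos: [450.0, 81.2, 240.3]
ee_rot: [0.0, 0.623, 0.782, 0.0]
force: [-0.6, 0.3, 0.0]
grip_width: 1.001
grip_force: 0.0
3.4833 [449.95665637  81.16194963 240.30487666] [-7.87376307e-02  1.55203845e-01  1.67409826e+00  9.79830763e-06
  1.31224976e+00 -3.04562279e-01] [-0.5923232   0.28075308  0.0303362 ]
shift tool [0.8 0.2 0.3]
turn units [ 0.    0.   -0.04]
```

View pics/w1.png

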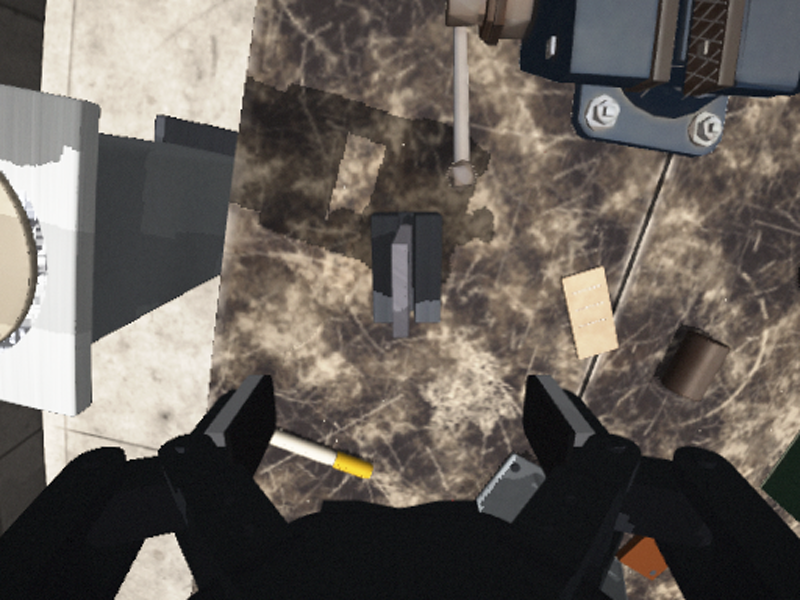

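The wrist view shows the stand at (407,265) with the plate at (400,275), aligned with the image vertical. I'll take an enlarged crop to read its edges.

```bash
python3 - <<'E'
from h import *
d,s=pickle.load(open('cap1.pkl','rb'))
a=d['wrist']['image'][:,:,::-1][128:222,226:296];b=cv2.resize(a,None,fx=6,fy=6,interpolation=cv2.INTER_CUBIC)
t=d['top']['image'][:,:,::-1][212:247,218:265];t=cv2.resize(t,(376,280),interpolation=cv2.INTER_CUBIC)
t=np.vstack([t,cv2.resize(d['side']['image'][:,:,::-1][165:212,192:240],(376,284),interpolation=cv2.INTER_CUBIC)])
cv2.imwrite('pics/c2.png',np.hstack([b,t]))
E
```

```text
(no output)
```

View pics/c2.png

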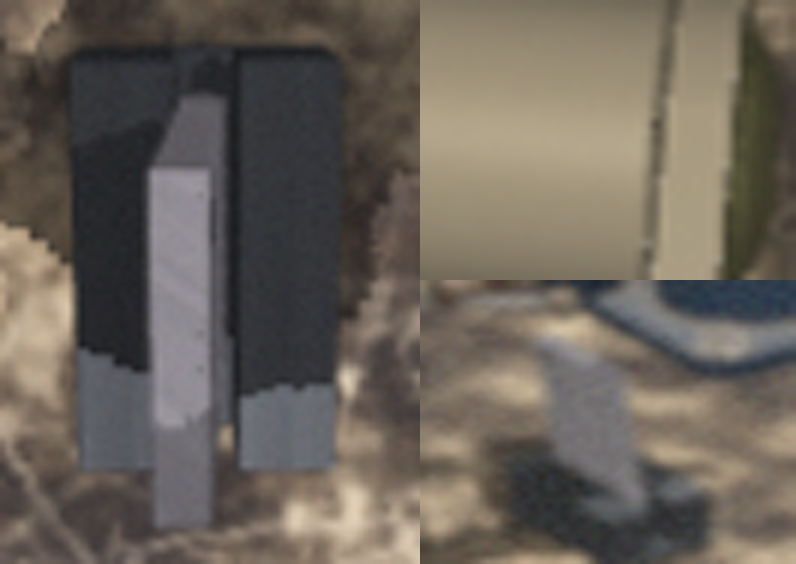

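```bash
python3 - <<'E'
from h import *
d,s=pickle.load(open('cap1.pkl','rb'));w=d['wrist']
f=lambda u,v,z:plane(w,(226+(u+.5)/6-.5,128+(v+.5)/6-.5),z)
c=[f(*p,127.5) for p in((148,168),(210,168),(212,527),(153,527))]
print(np.round(c,1));c=np.array(c);m=c.mean(0);print("mid",m,"len",np.linalg.norm(c[0]-c[3]),np.linalg.norm(c[1]-c[2]),"thick",np.linalg.norm(c[0]-c[1]),np.linalg.norm(c[2]-c[3]))
v=(c[0]+c[1]-c[2]-c[3]);ya=np.degrees(np.arctan2(-v[0],v[1]));print("yaw",ya)
S=np.array([f(*p,42) for p in((70,50),(342,50),(333,468),(78,468))]);print(np.round(S,1),S.mean(0));sv=S[0]+S[1]-S[2]-S[3];print(np.linalg.norm(S[0]-S[1]),np.linalg.norm(S[1]-S[2]),"stand yaw",np.degrees(np.arctan2(-sv[0],sv[1])))
print("slot edges at42",f(178,60,42),f(235,60,42),f(238,468,42))
E
```

```text
[[437.7 114.  127.5]
 [447.1 116.1 127.5]
 [461.2  57.9 127.5]
 [451.6  55.7 127.5]]
mid [449.41849563  85.91415402 127.5       ] len 59.93299149044761 59.93283722122188 thick 9.717766817676985 9.847086905633766
yaw 13.52943484164334
[[417.8 121.9  42. ]
 [472.3 134.5  42. ]
 [493.   46.4  42. ]
 [438.3  33.8  42. ]] [455.35462633  84.13923904  42.        ]
55.86484399330049 90.4573740742166 stand yaw 13.157338601251446
slot edges at42 [439.91480278 124.88235004  42.        ] [451.33570324 127.51678006  42.        ] [472.62063412  41.71337065  42.        ]
```

```bash
python3 - <<'E'
from h import *
from rig import ctrl
s=ctrl.sense()
y=np.radians(13.4);X=np.array([np.cos(y),np.sin(y),0]);l=np.radians(4);zp=np.array([0,0,1])*np.cos(l)-X*np.sin(l)
Rt=toolR(X,-zp);top=np.array([449.4,85.9,127.5])
delta(s,top-26*zp,Rt)
s2=dict(s);s2['ee_rot']=np.r_[Rt.as_quat()[3],Rt.as_quat()[:3]];delta(s2,top-26*zp)
E
```

```text
shift tool [  4.8   2.3 138.7]
turn units [-0.67  0.   -0.08]
shift tool [  4.8  -7.3 138.6]
```

```bash
python3 -m inch '0 0 0 -0.67 0 -0.08;4.8 -7.3 0 0 0 0;0 0 20 0 0 0;0 0 30 0 0 0;0 0 30 0 0 0;0 0 25 0 0 0;0 0 20 0 0 0;0 0 10 0 0 0;0 0 3.5 0 0 0;0 0 0 0 0 0'
python3 -m inch '0 0 0 0 0 0;0 0 0 0 0 0;0 0 0 0 0 0;0 0 0 0 0 0;0 0 0 0 0 0;0 0 0 0 0 0;0 0 0 0 0 0;0 0 0 0 0 0;0 0 0 0 0 0;0 0 0 0 0 0' 0 80
```

```text
time_s: 4.47
eef_pos: [450.7, 86.5, 101.2]
ee_rot: [0.021, 0.619, 0.784, 0.027]
force: [0.5, -0.0, 0.4]
grip_width: 1.003
grip_force: 0.0
time_s: 5.3
eef_pos: [451.0, 86.3, 101.9]
ee_rot: [0.022, 0.619, 0.784, 0.027]
force: [-4.1, -0.2, 6.6]
grip_width: 0.103
grip_force: 78.2
```

```bash

python3 -m inch '0 0 -5 0 0 0;0 0 -15 0 0 0;0 0 -20 0 0 0;0 0 -25 0 0 0;0 0 -30 0 0 0;0 0 -30 0 0 0;0 0 -30 0 0 0;0 0 -25 0 0 0;0 0 -15 0 0 0;0 0 -5 0 0 0'
python3 - <<'E'
from h import *
from rig import ctrl
s=ctrl.sense();print(s['joints'])
y=np.radians(-15.8);X=np.array([np.cos(y),np.sin(y),0]);l=np.radians(26);zp=np.array([0,0,1])*np.cos(l)-X*np.sin(l)
Rt=toolR(X,-zp);delta(s,[561,-128,305],Rt)
E
```

```text
time_s: 6.13
eef_pos: [437.9, 83.1, 303.4]
ee_rot: [0.023, 0.619, 0.784, 0.028]
force: [0.7, -0.4, -3.4]
grip_width: 0.098
grip_force: 78.5
[-0.08953143  0.04522274  1.63391361  0.02247224  1.39219241 -0.32704934]
shift tool [-233.9   70.6    3.9]
turn units [-3.55 -1.26  4.73]
```

```bash

python3 -m inch '-20 6 0 0 0 0;-25 8 0 0 0 0;-30 9 1 0 0 0;-30 9 1 0 0 0;-30 9 1 0 0 0;-30 9 1 0 0 0;-30 9 0 0 0 0;-25 7 0 0 0 0;-13.9 4.6 0 0 0 0;0 0 0 0 0 0'
python3 -m inch '0 0 0 -0.5 -0.18 0.67;0 0 0 -0.5 -0.18 0.67;0 0 0 -0.5 -0.18 0.67;0 0 0 -0.5 -0.18 0.67;0 0 0 -0.5 -0.18 0.67;0 0 0 -0.5 -0.18 0.67;0 0 0 -0.55 -0.18 0.71;0 0 0 0 0 0;0 0 0 0 0 0;0 0 0 0 0 0'
python3 - <<'E'
from h import *
from rig import ctrl
s=ctrl.sense();print(s['time_s'],s['eef_pos'],s['joints'],s['force'])
y=np.radians(-15.8);X=np.array([np.cos(y),np.sin(y),0]);l=np.radians(26);zp=np.array([0,0,1])*np.cos(l)-X*np.sin(l)
Rt=toolR(X,-zp);delta(s,[561,-128,305],Rt)
d={n:ctrl.capture(n) for n in("side","top","wrist")}
pickle.dump((d,s),open('cap2.pkl','wb'))
a=d['wrist']['image'][:,:,::-1];cv2.imwrite('pics/w2.png',cv2.resize(a,(800,600),interpolation=cv2.INTER_CUBIC))
E
```

```text
time_s: 6.97
eef_pos: [561.2, -130.4, 299.8]
ee_rot: [0.02, 0.62, 0.784, 0.027]
force: [-0.4, 0.6, -3.4]
grip_width: 0.101
grip_force: 78.3
time_s: 7.8
eef_pos: [560.5, -127.6, 301.9]
ee_rot: [0.178, 0.777, 0.589, 0.134]
force: [0.5, -0.6, -3.1]
grip_width: 0.099
grip_force: 78.6
7.8 [ 560.54326263 -127.64534587  301.85848284] [-0.46485039  0.14593653  1.58953116  0.09954591  0.96691094 -0.23055853] [ 0.52977869 -0.57377714 -3.0668519 ]
shift tool [-0.2  1.8 -2.6]
turn units [-0.05 -0.    0.03]
```

View pics/w2.png

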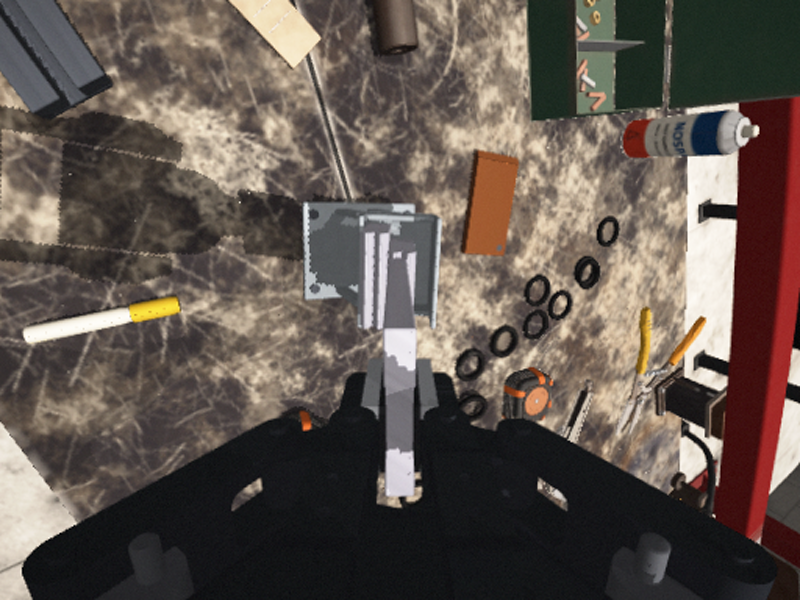

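The rack, its coupons and the held plate's end face are in view around (385,265). I'll enlarge that area.

```bash
python3 - <<'E'
from h import *
d,s=pickle.load(open('cap2.pkl','rb'))
a=d['wrist']['image'][:,:,::-1][124:218,188:288];b=cv2.resize(a,None,fx=8,fy=6.3,interpolation=cv2.INTER_CUBIC)
b=cv2.resize(d['wrist']['image'][:,:,::-1][124:214,188:288],(800,600),interpolation=cv2.INTER_CUBIC) if 0 else cv2.resize(d['wrist']['image'][:,:,::-1][124:198,200:290],(720,592),interpolation=cv2.INTER_CUBIC)
cv2.imwrite('pics/c3.png',b)
E
```

```text
(no output)
```

View pics/c3.png

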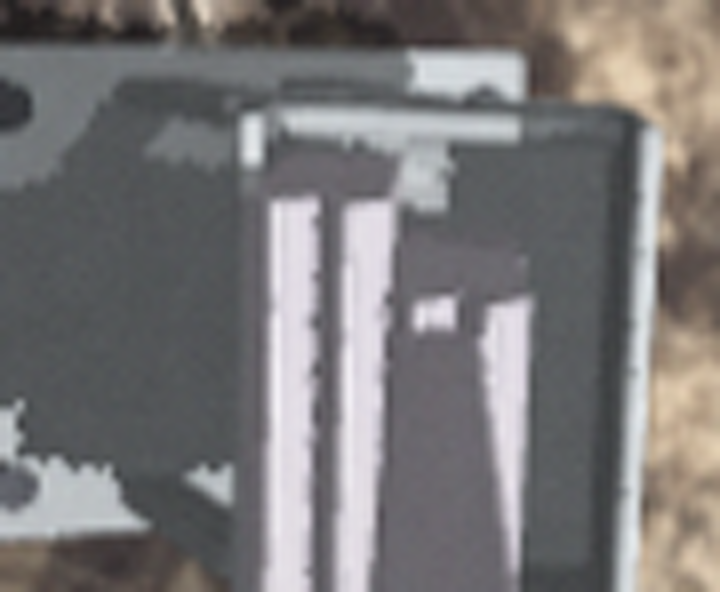

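```bash
cat > m.py <<'E'
from h import *
def solve(w,pts,s):
    # pts: image px, cradle x,y(None unknown),z ; least squares for origin xy,yaw with heights known
    l=np.radians(26);H=[]
    for p,x,y,z in pts:H.append(plane(w,p,70+x*np.sin(l)+z*np.cos(l)))
    return np.array(H)
E
python3 - <<'E'
from m import *
from scipy.optimize import least_squares
d,s=pickle.load(open('cap2.pkl','rb'));w=d['wrist']
g=lambda u,v:(200+(u+.5)/8-.5,124+(v+.5)/8-.5)
L=[(270,200,4.25,35),(262,590,4.25,None),(343,200,14.25,35),(337,560,14.25,None),(415,300,24.25,22),(485,300,34.25,22)]
l=np.radians(26);pts=[(g(u,v),x,y,90) for u,v,x,y in L]
pts+=[(g(320,200),10,35,81.5),(g(396,205),20,35,81.5),(g(532,298),40,22,81.5)]
H=solve(w,pts,s);print(H.round(1))
def f(q):
    X=np.array([np.cos(q[2]),np.sin(q[2])]);Y=np.array([-X[1],X[0]]);r=[]
    for h,(p,x,y,z) in zip(H,pts):
        e=h[:2]-q[:2];r.append(e@X-(x*np.cos(l)-z*np.sin(l)))
        if y is not None:r.append(e@Y-y)
    return r
o=least_squares(f,[646,-152,-.27]);print(o.x,np.degrees(o.x[2]),np.round(o.fun,1))
# plate top edge in tool frame
oc,M=camrel(w,s);T=qR(s['ee_rot'])
for u,v in((385,328),(415,328),(387,495),(413,495)):
    a,b=ray(w,(u*.64,v*.64));a=T.inv().apply(a-s['eef_pos']);b=T.inv().apply(b);print((a+b*(-26-a[2])/b[2]).round(1))
# rack foot plate corners in base picture, z~4
print(np.round([plane(w,(u*.64,v*.64),5) for u,v in((303,203),(303,299))],1))
E
```

```text
[[ 614.7 -105.3  152.8]
 [ 597.5 -157.5  152.8]
 [ 623.3 -107.6  157.1]
 [ 608.  -155.9  157.1]
 [ 627.9 -123.1  161.5]
 [ 636.2 -125.4  165.9]
 [ 623.5 -108.8  147.6]
 [ 632.6 -112.1  152. ]
 [ 645.5 -129.2  160.8]]
[ 6.37842277e+02 -1.49833030e+02 -3.19991734e-01] -18.334175857962535 [-0.4  0.  -0.3 -0.5  0.5  0.3 -0.2  0.2 -0.6  0.7  0.2 -0.6  0.9 -0.8
  0.5 -0. ]
[ 29.7  -3.3 -26. ]
[ 29.7   5.4 -26. ]
[-29.4  -3.2 -26. ]
[-29.4   5.4 -26. ]
[[ 611.4  -90.4    5. ]
 [ 579.5 -182.5    5. ]]
```

```bash
cat >> h.py <<'E'
def cradle(o=(637.84,-149.83),yaw=-18.5):
    y=np.radians(yaw);l=np.radians(26);X=np.array([np.cos(y),np.sin(y),0]);Z=np.array([0,0,1.])
    return np.r_[o,70],R.from_matrix(np.c_[X*np.cos(l)+Z*np.sin(l),np.cross(Z,X),-X*np.sin(l)+Z*np.cos(l)])
E
python3 - <<'E'
from h import *
from rig import ctrl
s=ctrl.sense();o,C=cradle();M=C.as_matrix();Rt=toolR(M[:,0],-M[:,2])
P=o+C.apply([20-1.05,0,196])
print(P);delta(s,P,Rt);s['ee_rot']=np.r_[Rt.as_quat()[3],Rt.as_quat()[:3]];delta(s,P)
E
```

```text
[ 572.51131333 -127.97132721  254.47076631]
shift tool [  3.3 -10.5  47.6]
turn units [-0.04 -0.19  0.42]
shift tool [  3.8 -10.9  47.5]
```

```bash

python3 -m inch '0 0 0 -0.04 -0.19 0.42;2 -5.5 0 0 0 0;1.8 -5.4 0 0 0 0;0 0 8 0 0 0;0 0 12 0 0 0;0 0 12 0 0 0;0 0 10 0 0 0;0 0 5.5 0 0 0;0 0 0 0 0 0;0 0 0 0 0 0'
python3 - <<'E'
from h import *
from rig import ctrl
s=ctrl.sense();print(s['time_s'],s['eef_pos'],s['force'])
o,C=cradle();print("tcp cradle",C.inv().apply(s['eef_pos']-o),np.degrees((C.inv()*qR(s['ee_rot'])).as_rotvec()))
d={n:ctrl.capture(n) for n in("side","wrist")}
pickle.dump((d,s),open('cap3.pkl','wb'))
b=cv2.resize(d['wrist']['image'][:,:,::-1][100:200,200:290],(540,600),interpolation=cv2.INTER_CUBIC)
c=cv2.resize(d['side']['image'][:,:,::-1][150:250,260:303],(258,600),interpolation=cv2.INTER_CUBIC)
cv2.imwrite('pics/c4.png',np.hstack([b,c]))
E
```

```text
time_s: 8.78
eef_pos: [572.4, -127.9, 254.5]
ee_rot: [0.183, 0.791, 0.569, 0.132]
force: [-0.2, -0.0, -3.0]
grip_width: 0.096
grip_force: 78.5
8.7833 [ 572.42907973 -127.89308515  254.48184725] [-0.2461424  -0.04619459 -2.97440803]
tcp cradle [1.88624520e+01 4.81056960e-02 1.96055029e+02] [1.27309677e+02 1.27235030e+02 6.53216488e-02]
```

View pics/c4.png

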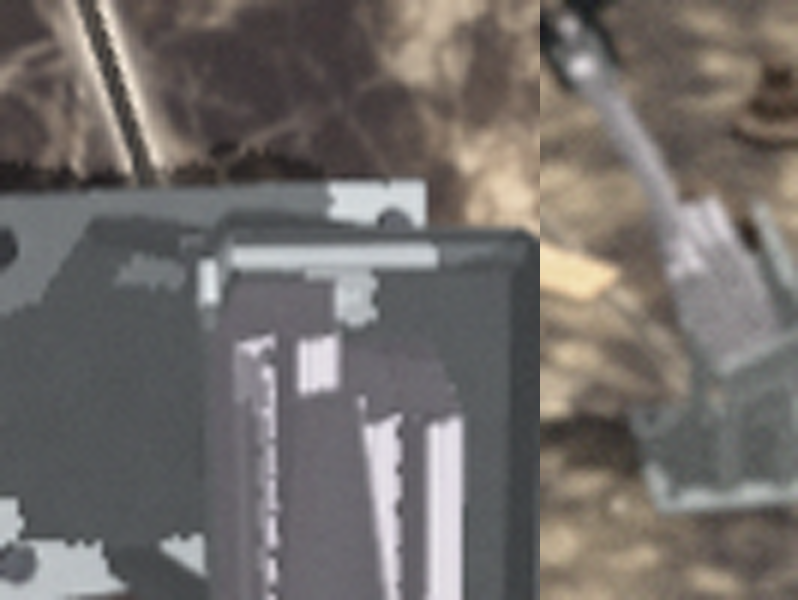

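```bash
python3 - <<'E'
from h import *
d,s=pickle.load(open('cap3.pkl','rb'));w=d['wrist'];g=w['image'].mean(2).astype(int)
for r in(160,164,166,168,172,180,190,200,206,210,214,220,250,290): print(r,g[r,236:276])
E
```

```text
160 [ 99 101 111 141 139 136 134 137 129  98  99 100 101 147 225 214 226 224
 226 216 153 104 107 107 108 109 106 107 106 104 105 106 106 104 107 105
 107 103  95  94]
164 [ 97 100 106 131 139 136 136 136 154 180 100  99 100 149 224 211 221 190
 195 180 136 108 107 108 106 108 107 109 110 112 109 108 108 110 109 109
 111 110 112 117]
166 [ 99 100 106 132 136 119 135 135 158 188 100 100 104 111 121 117 106 104
 105 106 105 105 107 131 166 107 109 109 111 108 104 106 107 110 108 107
 109 111 105 103]
168 [100 102 102 109 113 113 136 158 203 180 100  97  97  99 105 107 105 105
 108 107 108 106 107 116 138 109 109 111 107  98 105 107 103 103 105 102
 107 107 101 109]
172 [100 100 103 110 111 103 111 134 151 182 101  99  97 102 104 106 108 107
 107 108 107 108 108 108 156 222 214 225 225 206 101  99 101  98 115 178
 229 219 225 225]
180 [101 101 103 105 115 107 110 134 156 188  99  97 102 108 105 107 107 109
 109 109 108 109 108 107 109 141 201 225 225 221 177  99  99  98 114 176
 229 223 224 225]
190 [102 101  97 106 116 109 102 109 157 194 136  97 105 108 107 108 106 107
 108 108 108 10
[... 551 characters left out ...]
01 130 199
 221 225 225 219]
214 [ 93  99  99  98 107 112 103 108 133 150 212 235 234 235 234 235 236 237
 238 240 240 241 241 240 240 239 240 239 238 232 187 141 170 175 160 196
 219 210 179 146]
220 [166 120 100 100 104 114 140 205 196 164 214 235 235 234 234 233 234 234
 233 234 235 235 236 235 236 237 238 240 241 235 192 172 202 211 203 199
 198 193 195 213]
250 [102  98 100 100 100  99  93  36  15  17  64 142 143 142 140 140 139 142
 144 150 149 151 151 150 150 151 148 150 123  18  21  33  70 101  98 101
 100  98 101 102]
290 [ 21  21  18  19  21  18  18  21  23  22  61 169 221 214 174 174 173 177
 188 223 223 225 225 225 224 225 224 209 143  22  24  22  20  20  24  24
  21  17  18  18]
```

The foot's end face is centred at column 254.3 and the groove at 256.1. At 1.1 px/mm the foot sits about 1.7 mm too near the backrest, so I'll shift +2 and descend into the groove.

```bash

python3 -m inch '0 1 0 0 0 0;0 1 0 0 0 0;0 0 3 0 0 0;0 0 3 0 0 0;0 0 3 0 0 0;0 0 3 0 0 0;0 0 2 0 0 0;0 0 1 0 0 0;0 0 0 0 0 0;0 0 0 0 0 0'
python3 -m inch '0 0 1 0 0 0;0 0 1 0 0 0;0 0 0 0 0 0;0 0 0 0 0 0;0 0 0 0 0 0;0 0 0 0 0 0;0 0 0 0 0 0;0 0 0 0 0 0;0 0 0 0 0 0;0 0 0 0 0 0'
cat > st.py <<'E'
from h import *
from rig import ctrl
s=ctrl.sense();o,C=cradle();print("tcp cradle",C.inv().apply(s['eef_pos']-o).round(2),"force cradle",C.inv().apply(np.array(s['force'])-[0,0,-3.2]).round(1))
E
python3 st.py
```

```text
time_s: 9.72
eef_pos: [580.3, -130.5, 242.1]
ee_rot: [0.183, 0.791, 0.569, 0.132]
force: [-0.2, -0.9, -3.7]
grip_width: 0.099
grip_force: 78.6
time_s: 10.55
eef_pos: [581.1, -130.8, 240.3]
ee_rot: [0.183, 0.791, 0.569, 0.132]
force: [0.7, -0.2, -3.7]
grip_width: 0.099
grip_force: 78.6
tcp cradle [2.090e+01 7.000e-02 1.793e+02] force cradle [ 0.5  0.1 -0.7]
```

```bash

python3 -m inch '0 0 0.7 0 0 0;0 0 0.7 0 0 0;0 0 0.7 0 0 0;0 0 0.7 0 0 0;0 0 0.7 0 0 0;0 0 0 0 0 0;0 0 0 0 0 0;0 0 0 0 0 0;0 0 0 0 0 0;0 0 0 0 0 0'; python3 st.py
python3 -m inch '0 0.3 0.5 0 0 0;0 0.3 0.5 0 0 0;0 0.3 0.5 0 0 0;0 0.3 0.5 0 0 0;0 0 0 0 0 0;0 0 0 0 0 0;0 0 0 0 0 0;0 0 0 0 0 0;0 0 0 0 0 0;0 0 0 0 0 0'; python3 st.py
```

```text
time_s: 11.38
eef_pos: [582.8, -131.4, 237.5]
ee_rot: [0.183, 0.791, 0.569, 0.132]
force: [0.5, 0.0, 0.0]
grip_width: 0.104
grip_force: 79.2
tcp cradle [2.1250e+01 4.0000e-02 1.7602e+02] force cradle [1.8 0.2 2.7]
time_s: 12.22
eef_pos: [584.5, -131.9, 235.9]
ee_rot: [0.183, 0.791, 0.569, 0.132]
force: [0.5, -0.1, 0.9]
grip_width: 0.097
grip_force: 79.0
tcp cradle [2.2180e+01 6.0000e-02 1.7378e+02] force cradle [2.3 0.1 3.4]
```

```bash

python3 -m inch '0 0.4 0.7 0 0 0;0 0.4 0.7 0 0 0;0 0.4 0.7 0 0 0;0 0.4 0.7 0 0 0;0 0.4 0.7 0 0 0;0 0.4 0.7 0 0 0;0 0 0 0 0 0;0 0 0 0 0 0;0 0 0 0 0 0;0 0 0 0 0 0'; python3 st.py
python3 -m inch '0 0.4 0.7 0 0 0;0 0.4 0.7 0 0 0;0 0.4 0.7 0 0 0;0 0.4 0.7 0 0 0;0 0.2 0.7 0 0 0;0 0.2 0.7 0 0 0;0 0 0.7 0 0 0;0 0 0.7 0 0 0;0 0 0 0 0 0;0 0 0 0 0 0'; python3 st.py
```

```text
time_s: 13.05
eef_pos: [588.2, -133.2, 232.9]
ee_rot: [0.183, 0.791, 0.569, 0.132]
force: [2.4, -0.6, -1.4]
grip_width: 0.099
grip_force: 78.7
tcp cradle [2.4390e+01 5.0000e-02 1.6939e+02] force cradle [3.  0.2 0.5]
time_s: 13.88
eef_pos: [592.1, -134.4, 228.6]
ee_rot: [0.182, 0.791, 0.569, 0.132]
force: [0.1, 0.3, -4.0]
grip_width: 0.1
grip_force: 78.4
tcp cradle [2.6110e+01 9.0000e-02 1.6369e+02] force cradle [-0.4  0.3 -0.7]
```

```bash
python3 - <<'E'
from h import *
from rig import ctrl
d={n:ctrl.capture(n) for n in("side","wrist")}
b=cv2.resize(d['wrist']['image'][:,:,::-1][90:200,200:290],(490,600),interpolation=cv2.INTER_CUBIC)
c=cv2.resize(d['side']['image'][:,:,::-1][170:250,260:320],(300,400),interpolation=cv2.INTER_CUBIC)
cv2.imwrite('pics/c5.png',np.hstack([b,cv2.copyMakeBorder(c,0,200,0,0,0)]))
E
```

```text
(no output)
```

View pics/c5.png

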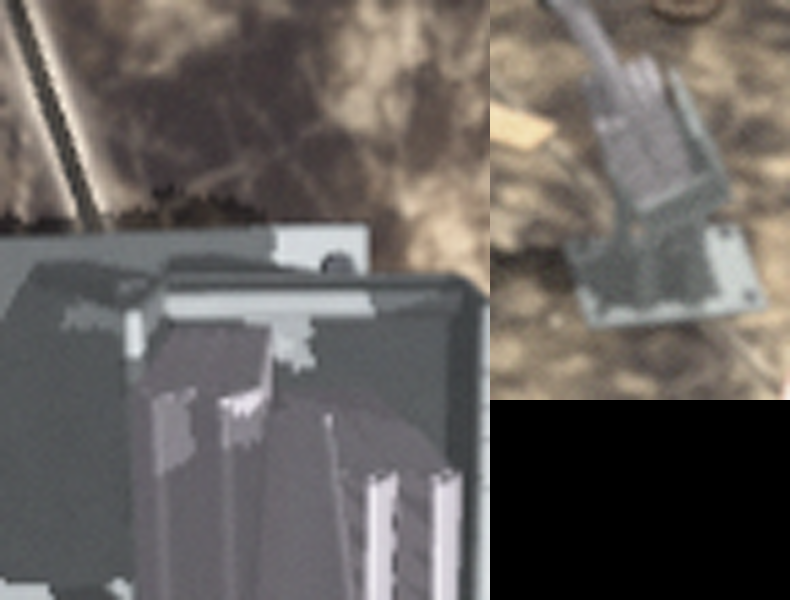

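The plate's end face sits between the wide pair (left, (165–255,400)) and the narrow pair (right, (370–460,480)), with both pairs upright. I'll push it down.

```bash

python3 -m inch '0 0 2 0 0 0;0 0 2 0 0 0;0 0 2 0 0 0;0 0 2 0 0 0;0 0 2 0 0 0;0 0 2 0 0 0;0 0 2 0 0 0;0 0 2 0 0 0;0 0 0 0 0 0;0 0 0 0 0 0'; python3 st.py
```

```text
time_s: 14.82
eef_pos: [598.9, -136.7, 214.4]
ee_rot: [0.183, 0.791, 0.569, 0.132]
force: [-1.1, 0.4, -4.5]
grip_width: 0.097
grip_force: 78.5
tcp cradle [2.6370e+01 1.0000e-01 1.4781e+02] force cradle [-1.7  0.  -0.6]
```

```bash

python3 -m inch '0 0 2 0 0 0;0 0 2.5 0 0 0;0 0 2.5 0 0 0;0 0 2.5 0 0 0;0 0 2.5 0 0 0;0 0 2.5 0 0 0;0 0 2.5 0 0 0;0 0 2.5 0 0 0;0 0 2 0 0 0;0 0 0 0 0 0'; python3 st.py
python3 -m inch '0 0 2.5 0 0 0;0 0 2.5 0 0 0;0 0 2.5 0 0 0;0 0 2.5 0 0 0;0 0 2.5 0 0 0;0 0 2 0 0 0;0 0 2 0 0 0;0 0 1.5 0 0 0;0 0 0 0 0 0;0 0 0 0 0 0'; python3 st.py
```

```text
time_s: 15.65
eef_pos: [608.0, -139.8, 194.9]
ee_rot: [0.183, 0.791, 0.569, 0.132]
force: [-1.1, 0.7, -3.8]
grip_width: 0.097
grip_force: 78.6
tcp cradle [2.6430e+01 7.0000e-02 1.2605e+02] force cradle [-1.4  0.3  0.1]
time_s: 16.48
eef_pos: [615.4, -142.3, 178.8]
ee_rot: [0.183, 0.791, 0.569, 0.132]
force: [-1.5, 0.1, -5.1]
grip_width: 0.098
grip_force: 78.9
tcp cradle [2.6410e+01 6.0000e-02 1.0818e+02] force cradle [-2.1 -0.4 -1.1]
```

```bash

python3 -m inch '0 0 2 0 0 0;0 0 2 0 0 0;0 0 2 0 0 0;0 0 1.5 0 0 0;0 0 1.5 0 0 0;0 0 1 0 0 0;0 0 1 0 0 0;0 0 0 0 0 0;0 0 0 0 0 0;0 0 0 0 0 0'; python3 st.py
python3 -m inch '0 0 0.6 0 0 0;0 0 0.6 0 0 0;0 0 0.6 0 0 0;0 0 0.6 0 0 0;0 0 0 0 0 0;0 0 0 0 0 0;0 0 0 0 0 0;0 0 0 0 0 0;0 0 0 0 0 0;0 0 0 0 0 0'; python3 st.py
```

```text
time_s: 17.32
eef_pos: [620.0, -143.8, 169.1]
ee_rot: [0.183, 0.791, 0.569, 0.132]
force: [-1.4, 1.1, -5.7]
grip_width: 0.101
grip_force: 79.1
tcp cradle [2.647e+01 8.000e-02 9.735e+01] force cradle [-2.6  0.5 -1.5]
time_s: 18.15
eef_pos: [621.0, -144.1, 167.0]
ee_rot: [0.183, 0.791, 0.569, 0.132]
force: [-0.7, 0.2, -5.2]
grip_width: 0.099
grip_force: 79.0
tcp cradle [2.653e+01 8.000e-02 9.503e+01] force cradle [-1.5 -0.  -1.5]
```

```bash

python3 -m inch '0 0 0.4 0 0 0;0 0 0.4 0 0 0;0 0 0.4 0 0 0;0 0 0 0 0 0;0 0 0 0 0 0;0 0 0 0 0 0;0 0 0 0 0 0;0 0 0 0 0 0;0 0 0 0 0 0;0 0 0 0 0 0'; python3 st.py
python3 -m inch '0 0 0.4 0 0 0;0 0 0.4 0 0 0;0 0 0.4 0 0 0;0 0 0 0 0 0;0 0 0 0 0 0;0 0 0 0 0 0;0 0 0 0 0 0;0 0 0 0 0 0;0 0 0 0 0 0;0 0 0 0 0 0'; python3 st.py
```

```text
time_s: 18.98
eef_pos: [621.5, -144.3, 166.3]
ee_rot: [0.183, 0.791, 0.569, 0.132]
force: [-4.3, 2.4, -1.8]
grip_width: 0.102
grip_force: 79.5
tcp cradle [2.673e+01 7.000e-02 9.409e+01] force cradle [-3.7  0.9  3.3]
time_s: 19.82
eef_pos: [622.0, -144.4, 166.4]
ee_rot: [0.183, 0.791, 0.569, 0.132]
force: [-11.7, 3.3, 7.7]
grip_width: 0.1
grip_force: 81.5
tcp cradle [2.723e+01 9.000e-02 9.394e+01] force cradle [-6.1 -0.6 15.1]
```

```bash

python3 -m inch '0 0 -0.6 0 0 0;0 0 0 0 0 0;0 0 0 0 0 0;0 0 0 0 0 0;0 0 0 0 0 0;0 0 0 0 0 0;0 0 0 0 0 0;0 0 0 0 0 0;0 0 0 0 0 0;0 0 0 0 0 0'; python3 st.py
python3 -m inch '0 0 0 0 0 0;0 0 0 0 0 0;0 0 0 0 0 0;0 0 0 0 0 0;0 0 0 0 0 0;0 0 0 0 0 0;0 0 0 0 0 0;0 0 0 0 0 0;0 0 0 0 0 0;0 0 0 0 0 0' 0.6 80
python3 -m inch '0 0 -3 0 0 0;0 0 -8 0 0 0;0 0 -12 0 0 0;0 0 -15 0 0 0;0 0 -15 0 0 0;0 0 -15 0 0 0;0 0 -12 0 0 0;0 0 -10 0 0 0;0 0 -5 0 0 0;0 0 0 0 0 0'
python3 st.py; python3 - <<'E'
from h import *
from rig import ctrl
d={n:ctrl.capture(n) for n in("side","wrist")}
pickle.dump((d,ctrl.sense()),open('cap6.pkl','wb'))
b=cv2.resize(d['wrist']['image'][:,:,::-1][115:235,200:298],(490,600),interpolation=cv2.INTER_CUBIC)
c=cv2.resize(d['side']['image'][:,:,::-1][170:250,260:320],(300,400),interpolation=cv2.INTER_CUBIC)
cv2.imwrite('pics/c6.png',np.hstack([b,cv2.copyMakeBorder(c,0,200,0,0,0)]))
E
```

```text
time_s: 20.65
eef_pos: [621.7, -144.3, 166.3]
ee_rot: [0.183, 0.791, 0.569, 0.132]
force: [-8.9, 1.4, 3.5]
grip_width: 0.102
grip_force: 80.6
tcp cradle [2.692e+01 9.000e-02 9.403e+01] force cradle [-5.  -1.5 10. ]
time_s: 21.48
eef_pos: [621.8, -144.4, 165.5]
ee_rot: [0.183, 0.791, 0.569, 0.132]
force: [0.2, -0.2, -1.0]
grip_width: 0.599
grip_force: 0.0
time_s: 22.32
eef_pos: [582.1, -131.1, 252.2]
ee_rot: [0.184, 0.791, 0.569, 0.132]
force: [-1.1, 0.1, 0.9]
grip_width: 0.599
grip_force: 0.0
tcp cradle [2.7050e+01 8.0000e-02 1.8953e+02] force cradle [ 0.8 -0.2  4.2]
```

View pics/c6.png

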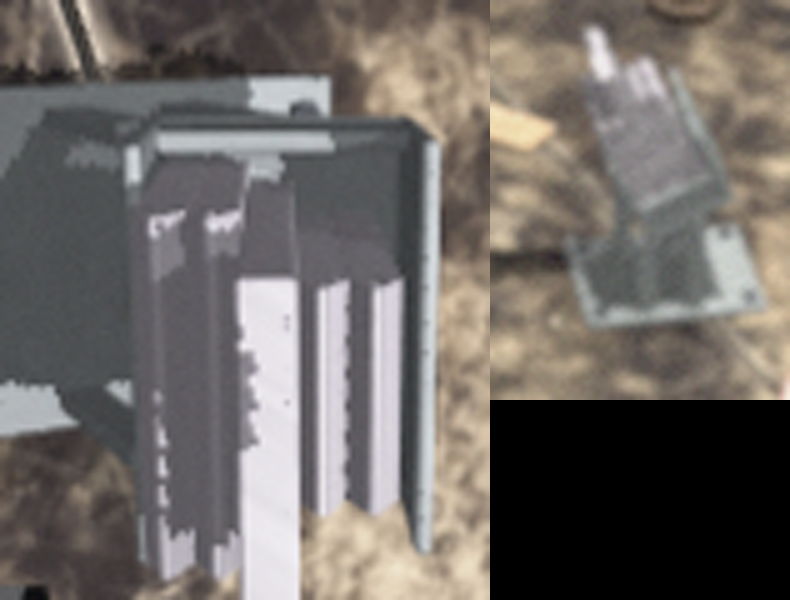

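The plate stands between the pairs, with the wide pair on the left, the narrow pair on the right, and everything parallel. I'll do one numeric check of its height against the prediction.

```bash
python3 - <<'E'
from h import *
d,s=pickle.load(open('cap6.pkl','rb'));w=d['wrist'];o,C=cradle();o=o+C.apply([0,0,0])
g=lambda p:((proj(w,o+C.apply(p))-[200,115]+.5)*5-.5).round(1)
print("wide ends (152,215),(208,215)",g([[4.25,35,90],[14.25,35,90]]).tolist())
print("narrow (318,285),(372,285)",g([[34.25,22,90],[44.25,22,90]]).tolist())
im=w['image'].mean(2).astype(int);print(im[166:176,254])
for z in(120,126,132):print(z,"div (238,278),(298,278)",g([[20,30,z],[30,30,z],[20,-30,z]]).tolist())
print([ (r,im[r,254]) for r in range(230,300,3)])
E
```

```text
wide ends (152,215),(208,215) [[150.3, 216.1], [206.4, 216.0]]
narrow (318,285),(372,285) [[318.3, 287.7], [373.7, 287.7]]
[ 98 100  99  99 148 219 234 234 233 231]
120 div (238,278),(298,278) [[233.8, 276.0], [297.2, 276.0], [237.2, 623.7]]
126 div (238,278),(298,278) [[232.6, 283.5], [297.8, 283.5], [236.2, 639.4]]
132 div (238,278),(298,278) [[231.3, 291.5], [298.4, 291.4], [235.1, 656.0]]
[(230, np.int64(232)), (233, np.int64(230)), (236, np.int64(226)), (239, np.int64(190)), (242, np.int64(177)), (245, np.int64(212)), (248, np.int64(202)), (251, np.int64(179)), (254, np.int64(167)), (257, np.int64(71)), (260, np.int64(42)), (263, np.int64(43)), (266, np.int64(42)), (269, np.int64(46)), (272, np.int64(187)), (275, np.int64(244)), (278, np.int64(241)), (281, np.int64(240)), (284, np.int64(244)), (287, np.int64(243)), (290, np.int64(206)), (293, np.int64(206)), (296, np.int64(190)), (299, np.int64(175))]
```

```bash
python3 -c "
from rig import ctrl
print(ctrl.finish_job())"
```

```text
the job is handed in; nothing more can be done
None
```

The divider stands home between the wide and narrow coupons, its height and coupon positions confirmed by the last wrist picture; the gripper is clear and the job is handed in, though no verdict came back.

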